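# Shut the test-bar mould with its two cam locks

## Task

See that both cam locks of the mould base are open, their slot mouths facing the bed; turn back one that is not, then set the loose white mould half flat on the aluminium bed, studs towards the cams, and slide it in until both headed studs sit in the slot mouths. Now draw it in evenly with the two red cam bars, turning clockwise by turns: bring each to about half-way before you take either home, and finish with both turned right home so the mould is shut tight, face to face. Leave the other things on the bench as they are.

Things in the scene. Friction and masses are not known exactly. Their poses are not given: they have to be found in the camera images.
- half_center (a point): Centre of the loose white plastic mould half (0.5 to 0.9 kg): block 60 (x) x 190 (y) x 40 (z), this point 20 above its underside, z up. Front face at x +30. Starts on the bench left or right of the mould base, yaw to 70 degrees either way.
- fin (a point): Centre of the blue grip fin on the middle of the loose half: 14 thick (x) x 90 long (y), rising 41 above the block's top, this point 20 above that top and 40 above half_center. Has the loose half's axes.
- stud_left (a point): Mid-neck of the left brass headed stud, upright on a flat steel tongue ahead of the loose half's front face (30 beyond it; in the half's frame x = +60, y = +62; 2 above half_center). Neck 12 across, head 22 across, head's top 16 above this point; the tongue ends 10 beyond the stud. Has the loose half's axes.
- stud_right (a point): Mid-neck of the right brass headed stud, upright on a flat steel tongue ahead of the loose half's front face (30 beyond it; in the half's frame x = +60, y = -62; 2 above half_center). Neck 12 across, head 22 across, head's top 16 above this point; the tongue ends 10 beyond the stud. Has the loose half's axes.
- dock: Mould base, fixed to the bench: aluminium bed from x -130 to +120, 224 wide, top 10 above the bench. Origin at bench level under the front face of the fixed white half (50 above the bench); +x is the way the loose half slides in, +y left. The cam discs reach out to x = +8. Set the half on the bed with its centre at about x -95, then slide it in.
- rails (a point): Point on the bed (x -40, y 0, bed level; base axes) midway between the near ends of two blue guide rails, 24 high, that lead the loose half in along +x with 3 of side play each side. They run from here 50 towards +x, inner faces at y +98 and -98, and flare open for 20 on the near side.
- home (a point): Fixed point of the mould base where half_center lies when the mould is shut tight (base frame x -30, y 0, 30 above the bench). Has the base's axes; the shut half has the same yaw. With the cams open the half can be slid in only to about 6 to 10 short of this, where the studs meet the bottoms of the slot mouths.
- cam_left (a joint): Turn of the left cam, rad: 0 open, slot mouth facing the loose half; grows clockwise from above to the stop, 1.6, fully locked. Starts 0 to 0.15; a stud enters only below 0.2; 0.8 is half-way. The curved slot catches the stud from about 0.45 and has drawn it home by 1.4; then it only locks. Stays where left; needs well under 1 N m.
- cam_left_bar (a point): Centre of the red bar handle of the left cam, on its upright axis (base frame x +60, y +62, 71 above the bench). Bar 84 long, 13 thick, 34 tall; x axis along it. It turns with the cam: at joint 0 x points along the base's +x and the white end towards the loose half. Dark steel disc below: 104 across, top 39 above the bench, stud heads to 48.
- axis_left (a point): Point on the left cam's axis at the middle of its disc (32 above the bench). A stud in the slot mouth is about 36 to 40 from it horizontally, and 30 when drawn home.
- cam_right (a joint): Turn of the right cam, rad: 0 open, slot mouth facing the loose half; grows clockwise from above to the stop, 1.6, fully locked. Starts 0 to 1; a stud enters only below 0.2; 0.8 is half-way. The curved slot catches the stud from about 0.45 and has drawn it home by 1.4; then it only locks. Stays where left; needs well under 1 N m.
- cam_right_bar (a point): Centre of the red bar handle of the right cam, on its upright axis (base frame x +60, y -62, 71 above the bench). Bar 84 long, 13 thick, 34 tall; x axis along it. It turns with the cam: at joint 0 x points along the base's +x and the white end towards the loose half. Dark steel disc below: 104 across, top 39 above the bench, stud heads to 48.
- axis_right (a point): Point on the right cam's axis at the middle of its disc (32 above the bench). A stud in the slot mouth is about 36 to 40 from it horizontally, and 30 when drawn home.
- tray: Bystander, to be left alone: open grey specimen tray 150 x 110 x 30 with amber test bars in it; on the bench, on the other side of the mould base from the loose mould half. Origin at the centre of its underside.
- jar: Bystander, to be left alone: jar with blue cap, 48 across, 80 high; just behind the loose half (the side away from its studs). Origin at the centre of its underside.
- weight: Bystander, to be left alone: brass calibration weight, 44 across, 68 high; just behind the loose half (the side away from its studs). Origin at the centre of its underside.
- beaker: Bystander, to be left alone: white ceramic beaker, 66 across, 85 high; beside the mould base, at its +y side. Origin at the centre of its underside.
- can: Bystander, to be left alone: aluminium can with green band, 60 across, 90 high; beside the mould base, at its -y side. Origin at the centre of its underside.
- tin: Bystander, to be left alone: amber jar with black cap, 60 across, 85 high; beyond the mould base's far end. Origin at the centre of its underside.
- wrench: Bystander, to be left alone: steel wrench 160 long, under 20 high, lying flat beyond the mould base's far end. Origin under its middle, its x along its length.
Not all that is in view belongs to the job. Leave any turquoise look-alike of the part that bears half_center alone.

How it is judged:
On the way, in this order (a step that is already met when the one before it is completed fails the run):
1. the loose half is flat on the bed with both studs in the mouths of the open cams (distance between stud_left and axis_left below 0.045 m and distance between stud_right and axis_right below 0.045 m and value of joint each of cam_left, cam_right below 0.5 rad and angle between half_center's own z axis and vertical below 0.06 rad), for 0.2 s.
2. both cams have been brought about half-way (value of joint each of cam_left, cam_right above 0.6 rad and distance between stud_left and axis_left below 0.041 m and distance between stud_right and axis_right below 0.041 m), for 0.1 s.
At the end, for the whole second after the job is handed in: Both cams are turned past 1.4 rad with their studs drawn to within 34 mm of the cam axes; the loose half lies flat on the bed, square (0.03 rad) and within 2 mm of face to face with the fixed half, at rest (value of joint each of cam_left, cam_right above 1.4 rad and x of half_center in the frame of home above -0.002 m and z of half_center in the frame of home between -0.004 and 0.004 m and angle between the x axis of half_center and the x axis of home, either way round below 0.03 rad and angle between half_center's own z axis and vertical below 0.03 rad and linear speed of half below 0.02 m/s and distance between stud_left and axis_left below 0.034 m and distance between stud_right and axis_right below 0.034 m); the robot touches nothing.
It fails at once if the left cam is taken nearly home while the right one is not yet near half-way (value of joint cam_left above 1.15 rad and value of joint cam_right below 0.5 rad).
It fails at once if the right cam is taken nearly home while the left one is not yet near half-way (value of joint cam_right above 1.15 rad and value of joint cam_left below 0.5 rad).
It fails at once if another thing on the bench is shifted by more than 25 mm or knocked over (distance of any of tray, jar, weight, beaker, can, tin, wrench from where it was at the start of the episode above 0.025 m or angle between any of tray, jar, weight, beaker, can, tin, wrench's own z axis and vertical above 0.5 rad).
It also fails if it takes over 72 s, if anything falls off the work surface, if the arm or the gripper's body presses on something with over 40 N, if the wrist force passes 120 N, or if a joint passes its speed limit or range.

## Robot

A 6-joint arm with a two-finger parallel gripper is mounted at the origin on the work surface. World frame = base frame: x ahead of the robot, y to its left, z up, the work surface at z = 0. Lengths are in m, angles in rad, forces in N, time in s.
With the tool pointing down it reaches from about 0.35 to 0.775 m from the base axis. Payload 7.3 kg.
Tool frame: the origin (TCP) lies midway between the tips of the shut fingers; the grasp point (between the pads) lies 19 mm behind it (robot.grip_depth is the z of the grasp point in the tool frame, in m); z points along the fingers, y is the line along which they close (so a half turn about z gives the same grasp; the last joint's range is limited). The gripper opens to 92 mm and grips with 3 to 60 N. Pads are 19 mm wide; open, the fingers measure 130 mm over their backs; the gripper's body (75 mm by 190 mm) begins 47 mm behind the grasp point.
Start: joints at [1.2, 0.342, 1.524, -0, 1.275, -0.146], TCP at [0.117, 0.512, 0.227] pointing down, gripper open.
Joint ranges: [-2.53, 2.53], [-0.77, 2.02], [0.04, 2.7], [-1, 4.14], [0.28, 2.66], [-3.11, 3.11]. Speed limits (rad/s): [2.57, 2.57, 3.14, 3.14, 3.14, 3.14].

## Interface

Orientations are given as [roll, pitch, yaw] about the fixed x, y, z axes, in that order (R = Rz(yaw) Ry(pitch) Rx(roll)).
In Python, from cell import robot, viewer gives the robot as it stands.
- The arm moves only by the tool step_arm, never from a script. Its argument "increments" is a list of rows, each an object with "delta_pos": the shift along the tool's x, y, z in cm, a list of three; "dr": the turn, a rotation vector about the tool's x, y, z in degrees, a list of three; "fingers": the closure, from -1 (fully open) to 1 (shut), so that 0 is half open. In form: [{"delta_pos": [tx, ty, tz], "dr": [wx, wy, wz], "fingers": fingers}, ...]. A call has exactly 5 rows; each row is the pose to reach, as a shift and turn from the pose commanded when the call began, along the tool's axes at that moment; what a row does not reach only later rows make up. A row lasts 1/8 s, in which the tool goes at most 62.5 mm and 10.7 degrees, less where a joint would pass 70% of its speed; a pose out of reach is approached as far as the arm can. A call with a gripper value outside its range is refused whole. The fingers move at their own pace and stop on an object; "newtons" is the grip in N (left out, the last holds). Time passes only in rows, so rows that repeat a pose let the fingers close, or fill a call up. It gives the time, the measured TCP pose, the force, the opening and the grip force at its end, in the units of the state.
- robot.observe(): the state, without advancing time (a new reading comes with each control period).
- viewer.read_camera(name): name is "scene" or "top"; returns the picture (384x512x3 uint8, red, green, blue); there is no depth.
- viewer.camera_params(name): a dict with "K" (3x3 intrinsics, pixels), "T" (4x4, takes a point from camera to world coordinates). Camera axes: x right, y down, z forward; pixel columns grow to the right and rows downward; lengths in m; the calibration is good to about 2 mm. A picture is of the moment at which its call begins. camera_params takes no time and is no camera call.
- robot.hand_in(): hands the job in; it is judged then, once.
The state is a dict: "time": time; "qpos": joint angles; "qvel": joint speeds; "joint_efforts": joint torques, N m; "tool_pos": TCP position; "tool_rot": TCP orientation; "contact_force": force on the tool from outside, world axes, zero at the start; "torque": the same for the moment, N m; "opening": finger opening in m; "grip_force": force on a finger pad.
Only numpy, scipy, OpenCV 4.12 (cv2) and the standard library are available. Lean on these libraries where they do the work, as an engineer would, in place of code of your own. Each camera call takes 0.05 s, during which the arm holds its last target. There are 200 camera calls.

## Working session

There is one attempt and no reset: what is moved stays moved. The work goes in short steps, Python scripts to look and compute and a tool call to move; the robot and the scene stay as the last step left them, time stands still between calls to the robot, and variables do not carry over. Pictures are saved under pics/ and viewed, at most 10 in all, crops included, and the job is handed in when it is done.

Besides the shell and the picture viewer there is one more tool, called as a command line: name --argument value ..., lists and objects as JSON in quotes. step_arm: Moves the arm, as the interface text tells. Its arguments: {"type":"object","properties":{"increments":{"type":"array"},"newtons":{"type":"number"}},"required":["increments"]}

```bash
ls; mkdir -p pics; python3 - <<'E'
from cell import robot, viewer
import cv2
for n in("scene","top"):
    im=viewer.read_camera(n); cv2.imwrite(f"pics/{n}0.png",im[:,:,::-1])
    p=viewer.camera_params(n); print(n,p["K"].round(1).tolist(),p["T"].round(4).tolist())
print(robot.observe())
E
```

```text
pics
scene [[457.5, 0.0, 255.3], [0.0, 457.5, 189.5], [0.0, 0.0, 1.0]] [[0.766, 0.5333, -0.3589, 1.0158], [0.6428, -0.6421, 0.4178, -0.6097], [-0.0077, -0.5507, -0.8347, 1.3352], [0.0, 0.0, 0.0, 1.0]]
top [[385.8, 0.0, 263.4], [0.0, 385.8, 191.3], [0.0, 0.0, 1.0]] [[0.0039, -0.9806, 0.1961, 0.2794], [-1.0, -0.0025, 0.0075, 0.006], [-0.0069, -0.1962, -0.9805, 1.1316], [0.0, 0.0, 0.0, 1.0]]
{'time': 0.1, 'qpos': array([ 1.20001134e+00,  3.42632488e-01,  1.52490708e+00,  9.18422615e-06,
        1.27540023e+00, -1.45995148e-01]), 'qvel': array([-0.00111543, -0.00159863, -0.00261546, -0.00049605, -0.00096054,
       -0.00060362]), 'joint_efforts': array([ 6.00265193e-04, -4.32002342e+01, -2.44692868e+01,  7.19414349e-02,
        5.25392150e-02, -4.16217597e-05]), 'tool_pos': array([0.11686581, 0.51146189, 0.22613016]), 'tool_rot': array([-3.14026112e+00, -2.04667736e-04,  2.91680000e+00]), 'contact_force': array([ 0.3542055 , -0.09772536,  0.21686601]), 'torque': array([ 0.01554441, -0.08234048, -0.01636486]), 'grip_force': 0.0, 'opening': 0.09188858641531289}
```

View pics/scene0.png

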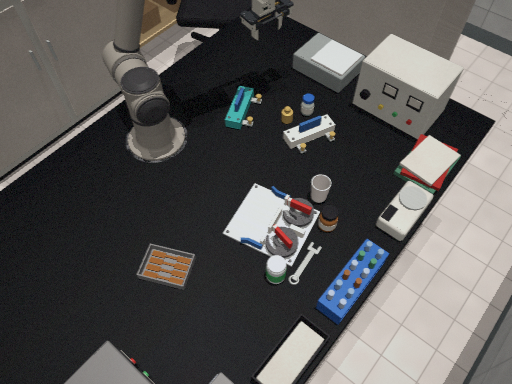

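View pics/top0.png

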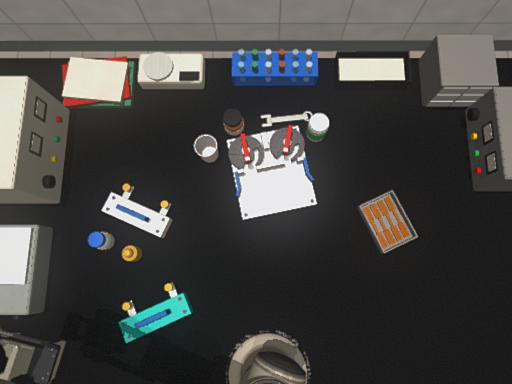

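Two candidates in the top view: the white block with blue fin at (137,213) and the turquoise one at (155,317). The task names the white one and says to leave the turquoise alone, so I take the white one. I'll confirm it in an enlarged crop, along with the cams.

```bash
python3 - <<'E'
import cv2, numpy as np
t=cv2.imread("pics/top0.png")
c=np.hstack([cv2.resize(t[170:270,80:180],None,fx=4,fy=4,interpolation=2),cv2.resize(t[110:210,220:320][:, :],None,fx=4,fy=4,interpolation=2)])
cv2.imwrite("pics/crop1.png",c)
s=cv2.imread("pics/scene0.png")
c=cv2.resize(s[100:270,220:350],None,fx=3.5,fy=3.5,interpolation=2)
cv2.imwrite("pics/crop2.png",c); print(c.shape)
E
```

```text
(595, 455, 3)
```

View pics/crop1.png

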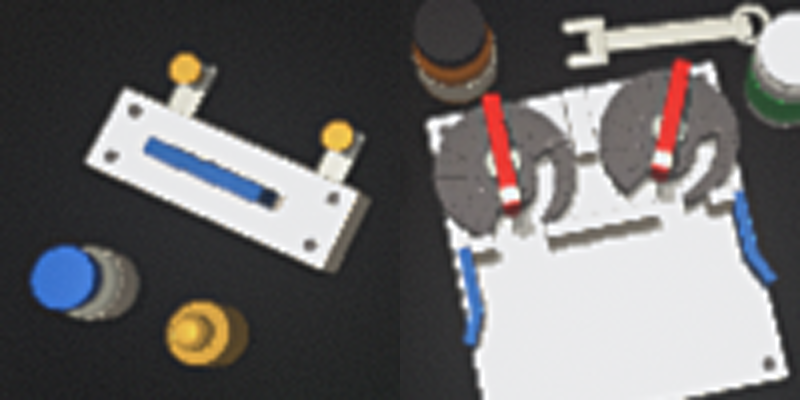

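View pics/crop2.png

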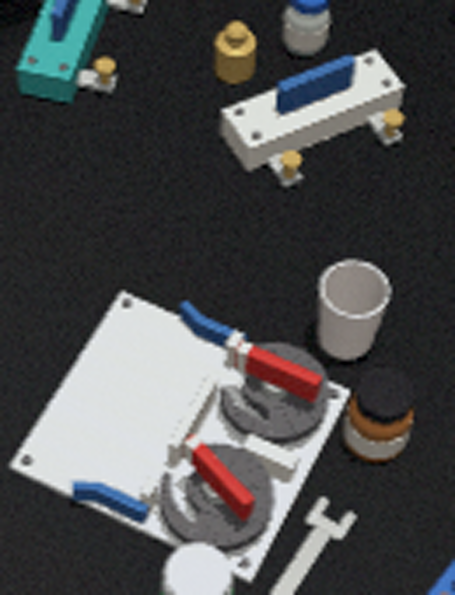

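The crops confirm it: the white half with brass studs and blue fin is at top (137,213), studs pointing up the image. The left cam is about open. The right bar at top (288,139) is turned clockwise of the base axis, so it must be turned back. Next I'll measure.

```bash
cat > h.py <<'E'
import cv2, numpy as np
from cell import robot, viewer
P={n:viewer.camera_params(n) for n in("scene","top")}
def ray(n,uv,z):
    K,T=P[n]["K"],P[n]["T"]; d=T[:3,:3]@np.linalg.solve(K,[uv[0],uv[1],1]); o=T[:3,3]
    return (o+d*(z-o[2])/d[2])[:2]
def px(n,X):
    K,T=P[n]["K"],P[n]["T"]; c=K@(T[:3,:3].T@(np.array(X)-T[:3,3])); return c[:2]/c[2]
def hsv(im): return cv2.cvtColor(im,cv2.COLOR_RGB2HSV)
def blobs(m,box,amin=8):
    x0,y0,x1,y1=box; s=np.zeros_like(m); s[y0:y1,x0:x1]=m[y0:y1,x0:x1]
    n,l,st,c=cv2.connectedComponentsWithStats(s)
    return [(st[i,4],c[i],cv2.minAreaRect(np.argwhere(l==i)[:,::-1].astype(np.float32))) for i in range(1,n) if st[i,4]>=amin]
def edge(im,p,q,z,n,k=15):
    g=cv2.GaussianBlur(cv2.cvtColor(im,cv2.COLOR_RGB2GRAY),(3,3),0).astype(np.float32)
    p,q=np.array(p,float),np.array(q,float); d=(q-p)/np.linalg.norm(q-p); nn=np.array([-d[1],d[0]])
    t=np.arange(-4,4.01,.25); pts=[]
    for a in np.linspace(0,1,k):
        s=p+a*(q-p)+t[:,None]*nn
        v=cv2.remap(g,s[:,0].astype(np.float32)[None],s[:,1].astype(np.float32)[None],1)[0]
        G=np.abs(np.gradient(v)); pts.append(ray(n,p+a*(q-p)+nn*(t*G**2).sum()/(G**2).sum(),z))
    vx,vy,x,y=cv2.fitLine(np.array(pts,np.float32),cv2.DIST_HUBER,0,.001,.001).ravel()
    return np.array([x,y]),np.array([vx,vy])
def isect(a,b):
    s=np.linalg.solve(np.c_[a[1],-b[1]],b[0]-a[0]); return a[0]+s[0]*a[1]
def masks(im):
    h=hsv(im); H,S,V=h[...,0],h[...,1],h[...,2]; f=lambda c:c.astype(np.uint8)
    return dict(red=f(((H<8)|(H>172))&(S>150)&(V>100)),blue=f((H>100)&(H<120)&(S>130)&(V>60)),brass=f((H>12)&(H<28)&(S>110)&(V>130)))
E
python3 - <<'E'
from h import *
im={n:cv2.imread(f"pics/{n}0.png")[:,:,::-1].copy() for n in P}
E={"top":dict(near=((247,218),(312,205.5)),L=((240.5,201),(243,215)),R=((313.5,187),(316,201))),
   "scene":dict(near=((226,230),(253,187)),L=((257,184),(272,190.5)),R=((228,236),(266,254)),far=((295,262),(300,251)))}
for n in E:
    e={k:edge(im[n],*v,.010,n) for k,v in E[n].items()}
    a,b=isect(e["near"],e["L"]),isect(e["near"],e["R"])
    for k,v in e.items(): print(n,k,v[0].round(4),np.degrees(np.arctan2(v[1][1],v[1][0])).round(1))
    d=a-b; yaw=np.arctan2(-d[0],d[1]); print(n,"corners",a,b,"w",np.linalg.norm(d),"yaw",np.degrees(yaw))
    print("  dock", (a+b)/2+.130*np.array([np.cos(yaw),np.sin(yaw)]))
    m=masks(im[n])
    bx=(225,110,320,190) if n=="top" else (225,180,330,260)
    for A,c,r in blobs(m["red"],bx):
        p=cv2.boxPoints(r); q=[ray(n,x,.088) for x in p]
        i=0 if np.linalg.norm(p[0]-p[1])<np.linalg.norm(p[1]-p[2]) else 1
        m1=(q[i]+q[i+1])/2; m2=(q[(i+2)%4]+q[(i+3)%4])/2
        if m1[0]<m2[0]: m1,m2=m2,m1
        u=(m1-m2)/np.linalg.norm(m1-m2); print("  red far",m1.round(4),"near",m2.round(4),"yaw",np.degrees(np.arctan2(u[1],u[0])).round(1))
    bx=(95,175,180,240) if n=="top" else (278,100,345,155)
    for A,c,r in blobs(m["brass"],bx): print("  brass",A,c.round(1),ray(n,c,.036).round(4))
    for A,c,r in blobs(m["blue"],bx,30): print("  fin",A,c.round(1),r,[ray(n,x,.081).round(4).tolist() for x in cv2.boxPoints(r)])
E
```

```text
top near [ 0.4434 -0.0344] -77.7
top L [0.4518 0.0829] 14.3
top R [ 0.4965 -0.1362] 11.0
top corners [0.41966262 0.07467104] [ 0.46683624 -0.14196855] w 0.22171618 yaw 12.284485
  dock [ 0.57027286 -0.0059892 ]
  red far [ 0.6825 -0.0621] near [ 0.6166 -0.049 ] yaw -11.3
  red far [0.6578 0.076 ] near [0.5903 0.0615] yaw 12.1
  brass 47 [125.7 186.7] [0.5111 0.4151]
  brass 46 [163.8 203.5] [0.4621 0.3013]
  fin 114 [131.  212.1] ((130.726806640625, 211.98971557617188), (30.968061447143555, 3.6552464962005615), 23.96249008178711) [[0.4433, 0.4213], [0.4527, 0.4179], [0.4179, 0.3372], [0.4087, 0.3407]]
  fin 71 [ 98.7 235.6] ((99.5, 235.0), (8.0, 9.0), 90.0) [[0.3779, 0.4731], [0.378, 0.4485], [0.3563, 0.4466], [0.3562, 0.4712]]
scene near [ 0.4476 -0.0348] -78.0
scene L [0.4649 0.0817] 11.2
scene R [ 0.5678 -0.1242] 13.0
scene far [ 0.7072 -0.055 ] -74.8
scene corners [0.42443028 0.07372861] [ 0.47141975 -0.14648041] w 0.22516665 yaw 12.045448
  dock [ 0.57506275 -0.00924652]
  red far [0.6646 0.0646] near [0.5956 0.0511] yaw 11.1
  red far [ 0.6941 -0.0708] near [ 0.6202 -0.0558] yaw -11.5
  brass 70 [287.2 111. ] [0.3194 0.3949]
  brass 18 [332.  133.3] [0.5154 0.4123]
  brass 21 [303. 145.] [0.466  0.2996]
  fin 35 [308.3 101.3] ((308.0, 101.5), (3.0, 10.0), 90.0) [[0.3551, 0.4424], [0.3841, 0.4663], [0.3932, 0.4538], [0.3644, 0.4299]]
  fin 198 [309.3 123.4] ((309.60345458984375, 123.25861358642578), (8.727680206298828, 24.697479248046875), 68.19859313964844) [[0.4081, 0.3322], [0.446, 0.4215], [0.4781, 0.3968], [0.4402, 0.3089]]
```

Estimates:
- **Dock:** (0.573, -0.008), yaw 12.15°
- **Right bar:** (0.644, -0.056), yaw -11.4°, so the joint is at about 0.41 and has to go back
- **Half:** (0.4325, 0.3805), yaw -23.5°

I'll move above the right bar first.

step_arm --increments '[{"delta_pos":[-64.1,-43.5,6.6],"dr":[0,0,-1.5],"fingers":0},{"delta_pos":[-64.1,-43.5,6.6],"dr":[0,0,-1.5],"fingers":0},{"delta_pos":[-64.1,-43.5,6.6],"dr":[0,0,-1.5],"fingers":0},{"delta_pos":[-64.1,-43.5,6.6],"dr":[0,0,-1.5],"fingers":0},{"delta_pos":[-64.1,-43.5,6.6],"dr":[0,0,-1.5],"fingers":0}]' --newtons 15

```text
time: 0.72
tool_pos: [0.3302, 0.2823, 0.2]
tool_rot: [3.141, 0.0, 2.943]
contact_force: [0.5, 0.7, -0.0]
opening: 0.0478
grip_force: 0.0
```

```bash
cat > d.py <<'E'
# usage: d.py x y z yawdeg -> delta in tool axes (cm, deg)
import sys,numpy as np
from scipy.spatial.transform import Rotation as R
from cell import robot
o=robot.observe(); r=R.from_euler('xyz',o['tool_rot'])
print("t",round(o['time'],2),"pos",o['tool_pos'].round(4),"rpy",np.degrees(o['tool_rot']).round(2),"q6",round(o['qpos'][5],2),"F",o['contact_force'].round(1),"T",o['torque'].round(2),"op",round(o['opening'],4),"g",round(o['grip_force'],1))
a=list(map(float,sys.argv[1:]))
while a:
    x,a=a[:4],a[4:]
    print("d",(r.inv().apply(np.array(x[:3])-o['tool_pos'])*100).round(2),(r.inv()*R.from_euler('xyz',[180,0,x[3]],degrees=True)).as_rotvec(degrees=True).round(1))
E
python3 d.py .6444 -.0556 .13 168.7
```

```text
t 0.72 pos [0.3302 0.2823 0.2   ] rpy [179.99   0.   168.64] q6 -0.84 F [ 0.5  0.7 -0. ] T [-0.01 -0.05  0.03] op 0.0478 g 0.0
d [-37.47 -26.94   7.  ] [ 0.   0.  -0.1]
```

step_arm --increments '[{"delta_pos":[-37.5,-27,7],"dr":[0,0,0],"fingers":0},{"delta_pos":[-37.5,-27,7],"dr":[0,0,0],"fingers":0},{"delta_pos":[-37.5,-27,7],"dr":[0,0,0],"fingers":0},{"delta_pos":[-37.5,-27,7],"dr":[0,0,0],"fingers":0},{"delta_pos":[-37.5,-27,7],"dr":[0,0,0],"fingers":0}]'

```text
time: 1.35
tool_pos: [0.5404, 0.0557, 0.1528]
tool_rot: [3.141, -0.0, 2.943]
contact_force: [-0.3, 0.3, 0.1]
opening: 0.0458
grip_force: 0.0
```

```bash
python3 d.py .6444 -.0556 .13 168.7
```

```text
t 1.35 pos [0.5404 0.0557 0.1528] rpy [ 1.7999e+02 -2.0000e-02  1.6860e+02] q6 -1.41 F [-0.3  0.3  0.1] T [-0.01 -0.02 -0.01] op 0.0458 g 0.0
d [-12.4   -8.86   2.27] [ 0.  -0.  -0.1]
```

step_arm --increments '[{"delta_pos":[-6,-4.3,1.1],"dr":[0,0,0],"fingers":0},{"delta_pos":[-12.4,-8.9,2.3],"dr":[0,0,0],"fingers":0},{"delta_pos":[-12.4,-8.9,2.3],"dr":[0,0,0],"fingers":0},{"delta_pos":[-12.4,-8.9,6],"dr":[0,0,0],"fingers":0},{"delta_pos":[-12.4,-8.9,9.7],"dr":[0,0,0],"fingers":0}]'

```text
time: 1.98
tool_pos: [0.6433, -0.0548, 0.0549]
tool_rot: [3.141, -0.0, 2.942]
contact_force: [-0.0, -0.5, 0.1]
opening: 0.0461
grip_force: 0.0
```

```bash
python3 d.py .6444 -.0556 .056 168.7
```

```text
t 1.98 pos [ 0.6433 -0.0548  0.0549] rpy [ 1.7999e+02 -2.0000e-02  1.6857e+02] q6 -1.57 F [-0.  -0.5  0.1] T [ 0.06 -0.03  0.03] op 0.0461 g 0.0
d [-0.12 -0.06 -0.11] [ 0.  -0.  -0.1]
```

Close gently and read the force.

step_arm --increments '[{"delta_pos":[-0.1,0,0],"dr":[0,0,0],"fingers":1},{"delta_pos":[-0.1,0,0],"dr":[0,0,0],"fingers":1},{"delta_pos":[-0.1,0,0],"dr":[0,0,0],"fingers":1},{"delta_pos":[-0.1,0,0],"dr":[0,0,0],"fingers":1},{"delta_pos":[-0.1,0,0],"dr":[0,0,0],"fingers":1}]' --newtons 15

```text
time: 2.6
tool_pos: [0.6451, -0.0558, 0.0582]
tool_rot: [-3.14, 0.003, 2.943]
contact_force: [-1.5, -4.4, 2.9]
opening: 0.0128
grip_force: 15.0
```

```bash
python3 d.py
```

```text
t 2.6 pos [ 0.6451 -0.0558  0.0582] rpy [-1.7991e+02  1.7000e-01  1.6861e+02] q6 -1.57 F [-1.5 -4.4  2.9] T [-0.68  0.12 -0.02] op 0.0128 g 15.0
```

Gripped with little side load. I'll turn it back (anticlockwise) 22.5°.

step_arm --increments '[{"delta_pos":[0,0,0],"dr":[0,0,-7],"fingers":1},{"delta_pos":[0,0,0],"dr":[0,0,-14],"fingers":1},{"delta_pos":[0,0,0],"dr":[0,0,-20],"fingers":1},{"delta_pos":[0,0,0],"dr":[0,0,-22.5],"fingers":1},{"delta_pos":[0,0,0],"dr":[0,0,-22.5],"fingers":1}]'

```text
time: 3.22
tool_pos: [0.6451, -0.0559, 0.0582]
tool_rot: [-3.139, 0.002, -2.947]
contact_force: [-1.0, -5.3, 2.8]
opening: 0.0131
grip_force: 15.0
```

```bash
python3 d.py
```

```text
t 3.23 pos [ 0.6451 -0.0559  0.0582] rpy [-1.7985e+02  1.2000e-01 -1.6886e+02] q6 -1.97 F [-1.  -5.3  2.8] T [-0.6   0.21  0.06] op 0.0131 g 15.0
```

step_arm --increments '[{"delta_pos":[0,0,0],"dr":[0,0,-22.5],"fingers":0},{"delta_pos":[0,0,0],"dr":[0,0,0],"fingers":0},{"delta_pos":[0,0,-5],"dr":[0,0,0],"fingers":0},{"delta_pos":[0,0,-10],"dr":[0,0,0],"fingers":0},{"delta_pos":[0,0,-10],"dr":[0,0,0],"fingers":0}]'

```text
time: 3.85
tool_pos: [0.6471, -0.0549, 0.1626]
tool_rot: [-3.137, 0.01, -2.947]
contact_force: [0.0, 1.0, -0.9]
opening: 0.0453
grip_force: 0.0
```

```bash
python3 d.py .4325 .3805 .14 66.5
```

```text
t 3.85 pos [ 0.6471 -0.0549  0.1626] rpy [-179.76    0.59 -168.87] q6 -1.97 F [ 0.   1.  -0.9] T [ 0.04  0.   -0.01] op 0.0453 g 0.0
d [12.67 46.87  1.93] [  0.5   0.6 124.6]
```

step_arm --increments '[{"delta_pos":[1.6,5.8,0],"dr":[0,0,10.4],"fingers":0},{"delta_pos":[3.2,11.7,0],"dr":[0,0,20.8],"fingers":0},{"delta_pos":[4.8,17.5,0],"dr":[0,0,31.2],"fingers":0},{"delta_pos":[6.4,23.4,0],"dr":[0,0,41.6],"fingers":0},{"delta_pos":[8,29.3,0],"dr":[0,0,52],"fingers":0}]'

```text
time: 4.47
tool_pos: [0.5105, 0.2147, 0.1563]
tool_rot: [3.141, -0.0, 2.436]
contact_force: [0.4, 0.8, 0.9]
opening: 0.0458
grip_force: 0.0
```

```bash
python3 d.py .4325 .3805 .14 66.5
```

```text
t 4.47 pos [0.5105 0.2147 0.1563] rpy [179.99  -0.   139.59] q6 -0.61 F [0.4 0.8 0.9] T [-0.03 -0.02 -0.02] op 0.0458 g 0.0
d [16.69  7.56  1.64] [ 0.  -0.  73.1]
```

step_arm --increments '[{"delta_pos":[4,1.9,0.4],"dr":[0,0,10.5],"fingers":0},{"delta_pos":[8,3.8,0.8],"dr":[0,0,21],"fingers":0},{"delta_pos":[12,5.7,1.2],"dr":[0,0,31.5],"fingers":0},{"delta_pos":[16.7,7.6,1.6],"dr":[0,0,42],"fingers":0},{"delta_pos":[16.7,7.6,1.6],"dr":[0,0,52.5],"fingers":0}]'

```text
time: 5.1
tool_pos: [0.4305, 0.3814, 0.1397]
tool_rot: [-3.14, -0.0, 1.524]
contact_force: [0.1, -1.0, -0.3]
opening: 0.046
grip_force: 0.0
```

```bash
python3 d.py .4325 .3805 .10 66.5; python3 - <<'E'
from h import *
n="top"; im=viewer.read_camera(n)
for A,c,r in blobs(masks(im)["red"],(225,110,320,190)):
    p=cv2.boxPoints(r); q=[ray(n,x,.088) for x in p]
    i=0 if np.linalg.norm(p[0]-p[1])<np.linalg.norm(p[1]-p[2]) else 1
    u=(q[i]+q[i+1])/2-(q[(i+2)%4]+q[(i+3)%4])/2; print(A,np.degrees(np.arctan2(u[1],u[0]))%180)
E
```

```text
t 5.1 pos [0.4305 0.3814 0.1397] rpy [-179.93   -0.     87.33] q6 0.64 F [ 0.1 -1.  -0.3] T [-0.1   0.08 -0.02] op 0.046 g 0.0
d [-0.09  0.21  3.97] [-0.1  0.  20.8]
107 10.899811774143206
97 12.145364609262097
```

Both bars now lie at about 11–12°, so both cams are open. Next I'll descend onto the fin.

step_arm --increments '[{"delta_pos":[0,0.2,1],"dr":[0,0,10.4],"fingers":0},{"delta_pos":[0,0.2,3],"dr":[0,0,20.8],"fingers":0},{"delta_pos":[0,0.2,4],"dr":[0,0,20.8],"fingers":0},{"delta_pos":[0,0.2,7],"dr":[0,0,20.8],"fingers":0},{"delta_pos":[0,0.2,9.3],"dr":[0,0,20.8],"fingers":0}]'

```text
time: 5.78
tool_pos: [0.435, 0.3784, 0.0466]
tool_rot: [-3.141, 0.0, 1.168]
contact_force: [-0.4, -0.8, 0.5]
opening: 0.0459
grip_force: 0.0
```

step_arm --increments '[{"delta_pos":[0,0,0],"dr":[0,0,0],"fingers":1},{"delta_pos":[0,0,0],"dr":[0,0,0],"fingers":1},{"delta_pos":[0,0,0],"dr":[0,0,0],"fingers":1},{"delta_pos":[0,0,0],"dr":[0,0,0],"fingers":1},{"delta_pos":[0,0,0],"dr":[0,0,0],"fingers":1}]' --newtons 50

```text
time: 6.4
tool_pos: [0.4347, 0.3792, 0.0482]
tool_rot: [-3.141, -0.001, 1.163]
contact_force: [-4.3, 0.4, 6.3]
opening: 0.0137
grip_force: 50.0
```

```bash
python3 d.py .4325 .3805 .14 66.5
```

```text
t 6.4 pos [0.4347 0.3792 0.0482] rpy [-1.7999e+02 -5.0000e-02  6.6640e+01] q6 0.99 F [-4.3  0.4  6.3] T [0.13 0.77 0.01] op 0.0137 g 50.0
d [ 0.04 -0.26 -9.18] [-0.  -0.   0.1]
```

step_arm --increments '[{"delta_pos":[0,0,-4],"dr":[0,0,0],"fingers":1},{"delta_pos":[0,0,-8],"dr":[0,0,0],"fingers":1},{"delta_pos":[0,0,-10],"dr":[0,0,0],"fingers":1},{"delta_pos":[0,0,-10],"dr":[0,0,0],"fingers":1},{"delta_pos":[0,0,-10],"dr":[0,0,0],"fingers":1}]'

```text
time: 7.02
tool_pos: [0.4342, 0.378, 0.1456]
tool_rot: [-3.14, 0.003, 1.163]
contact_force: [0.0, 0.3, -7.1]
opening: 0.0134
grip_force: 50.0
```

```bash
python3 d.py .4782 -.0282 .14 102.15
```

```text
t 7.03 pos [0.4342 0.378  0.1456] rpy [-1.7991e+02  1.6000e-01  6.6620e+01] q6 0.99 F [ 0.   0.3 -7.1] T [-0.11  0.09  0.  ] op 0.0134 g 50.0
d [-35.54  20.16   0.62] [ -0.1   0.1 -35.5]
```

step_arm --increments '[{"delta_pos":[-3.5,2,0],"dr":[0,0,-3.5],"fingers":1},{"delta_pos":[-8,4.6,0],"dr":[0,0,-8],"fingers":1},{"delta_pos":[-12.5,7.1,0],"dr":[0,0,-12.5],"fingers":1},{"delta_pos":[-17,9.7,0],"dr":[0,0,-17],"fingers":1},{"delta_pos":[-21.5,12.2,0],"dr":[0,0,-21.5],"fingers":1}]'

```text
time: 7.65
tool_pos: [0.4609, 0.1312, 0.1459]
tool_rot: [-3.139, 0.001, 1.541]
contact_force: [0.9, 0.4, -7.1]
opening: 0.014
grip_force: 50.0
```

```bash
python3 d.py .4782 -.0282 .11 102.15
```

```text
t 7.65 pos [0.4609 0.1312 0.1459] rpy [-1.7986e+02  3.0000e-02  8.8280e+01] q6 0.15 F [ 0.9  0.4 -7.1] T [-0.15 -0.04  0.01] op 0.014 g 50.0
d [-15.88   2.22   3.59] [ -0.1   0.  -13.9]
```

step_arm --increments '[{"delta_pos":[-5,0.7,0],"dr":[0,0,-4.5],"fingers":1},{"delta_pos":[-10,1.4,0],"dr":[0,0,-9],"fingers":1},{"delta_pos":[-14,2,0.8],"dr":[0,0,-13],"fingers":1},{"delta_pos":[-15.9,2.2,2],"dr":[0,0,-13.9],"fingers":1},{"delta_pos":[-15.9,2.2,3.6],"dr":[0,0,-13.9],"fingers":1}]'

```text
time: 8.28
tool_pos: [0.478, -0.0283, 0.1098]
tool_rot: [-3.14, -0.0, 1.778]
contact_force: [0.1, 0.6, -6.7]
opening: 0.0137
grip_force: 50.0
```

```bash
python3 d.py .4782 -.0282 .062 102.15; python3 - <<'E'
from h import *
for n in P:
    im=viewer.read_camera(n); cv2.imwrite(f"pics/{n}1.png",im[:,:,::-1])
    b=px(n,(.52,-.02,.05)).astype(int); 
    for A,c,r in blobs(masks(im)["brass"],(b[0]-70,b[1]-70,b[0]+70,b[1]+70)): print(n,A,c.round(1),ray(n,c,.036+.062).round(4))
E
```

```text
t 8.28 pos [ 0.478  -0.0283  0.1098] rpy [-1.7991e+02 -2.0000e-02  1.0188e+02] q6 -0.43 F [ 0.1  0.6 -6.7] T [-0.05  0.06  0.07] op 0.0137 g 50.0
d [0.01 0.03 4.78] [-0.1 -0.  -0.3]
scene 26 [253.8 218.8] [ 0.5505 -0.077 ]
scene 12 [188.8 260.8] [ 0.4947 -0.3079]
```

step_arm --increments '[{"delta_pos":[0,0,2],"dr":[0,0,-0.3],"fingers":1},{"delta_pos":[0,0,4],"dr":[0,0,-0.3],"fingers":1},{"delta_pos":[0,0,4.8],"dr":[0,0,-0.3],"fingers":1},{"delta_pos":[0,0,5.2],"dr":[0,0,-0.3],"fingers":1},{"delta_pos":[0,0,5.2],"dr":[0,0,-0.3],"fingers":1}]'

```text
time: 9.0
tool_pos: [0.4787, -0.0266, 0.0596]
tool_rot: [3.141, 0.0, 1.786]
contact_force: [0.1, 0.3, -6.9]
opening: 0.0131
grip_force: 50.0
```

```bash
python3 d.py .4782 -.0282 .058 102.15; python3 - <<'E'
from h import *
for n in P:
    im=viewer.read_camera(n); cv2.imwrite(f"pics/{n}2.png",im[:,:,::-1])
a=cv2.imread("pics/scene2.png")[150:290,190:350];b=cv2.imread("pics/top2.png")[110:250,210:340]
cv2.imwrite("pics/c3.png",np.hstack([cv2.resize(x,(400,int(x.shape[0]*400/x.shape[1])),interpolation=2)[:350] for x in(a,b)]))
E
```

```text
t 9.0 pos [ 0.4787 -0.0266  0.0596] rpy [179.98   0.   102.33] q6 -0.43 F [ 0.1  0.3 -6.9] T [-0.11  0.06  0.03] op 0.0131 g 50.0
d [-0.14 -0.08  0.16] [0.  0.  0.2]
```

View pics/c3.png

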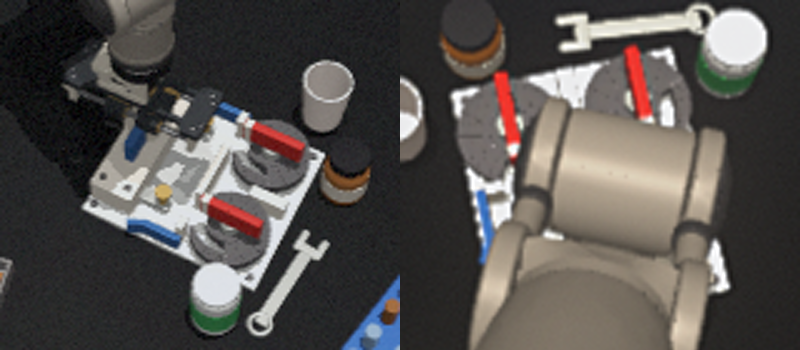

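The crop shows the half over the near bed, square to it, with the right stud at about (162,192) in line with the right cam mouth. I'll lower the last 2 mm with a small lateral correction, then slide.

step_arm --increments '[{"delta_pos":[-0.1,0,0.2],"dr":[0,0,0.1],"fingers":1},{"delta_pos":[-0.1,0,0.2],"dr":[0,0,0.1],"fingers":1},{"delta_pos":[-0.1,0.7,0.2],"dr":[0,0,0.1],"fingers":1},{"delta_pos":[-0.1,1.4,0.2],"dr":[0,0,0.1],"fingers":1},{"delta_pos":[-0.1,2,0.2],"dr":[0,0,0.1],"fingers":1}]'

```text
time: 9.72
tool_pos: [0.4956, -0.0238, 0.0583]
tool_rot: [-3.136, -0.001, 1.784]
contact_force: [-24.6, -6.2, 33.3]
opening: 0.0136
grip_force: 50.0
```

```bash
python3 d.py .535 -.016 .058 102.15
```

```text
t 9.72 pos [ 0.4956 -0.0238  0.0583] rpy [-1.7968e+02 -3.0000e-02  1.0224e+02] q6 -0.41 F [-24.6  -6.2  33.3] T [-1.38  4.62 -0.1 ] op 0.0136 g 50.0
d [-0.07  4.01  0.01] [-0.3 -0.   0.1]
```

step_arm --increments '[{"delta_pos":[0,0.1,-0.15],"dr":[0,0,0.1],"fingers":1},{"delta_pos":[0,0.9,-0.15],"dr":[0,0,0.1],"fingers":1},{"delta_pos":[0,1.7,-0.15],"dr":[0,0,0.1],"fingers":1},{"delta_pos":[0,2.4,-0.15],"dr":[0,0,0.1],"fingers":1},{"delta_pos":[0,3,-0.15],"dr":[0,0,0.1],"fingers":1}]'

```text
time: 10.35
tool_pos: [0.528, -0.0168, 0.0586]
tool_rot: [-3.141, -0.0, 1.782]
contact_force: [0.8, -0.7, -6.2]
opening: 0.0137
grip_force: 50.0
```

```bash
python3 d.py .535 -.016 .058 102.15
```

```text
t 10.35 pos [ 0.528  -0.0168  0.0586] rpy [-1.7999e+02 -1.0000e-02  1.0213e+02] q6 -0.39 F [ 0.8 -0.7 -6.2] T [-0.06  0.1  -0.04] op 0.0137 g 50.0
d [-0.06  0.7   0.06] [-0. -0. -0.]
```

step_arm --increments '[{"delta_pos":[0,0.2,0.02],"dr":[0,0,0],"fingers":1},{"delta_pos":[0,0.4,0.04],"dr":[0,0,0],"fingers":1},{"delta_pos":[0,0.5,0.06],"dr":[0,0,0],"fingers":1},{"delta_pos":[0,0.6,0.06],"dr":[0,0,0],"fingers":1},{"delta_pos":[0,0.6,0.06],"dr":[0,0,0],"fingers":1}]'

```text
time: 10.98
tool_pos: [0.5335, -0.0158, 0.0583]
tool_rot: [3.141, -0.0, 1.782]
contact_force: [0.2, 0.3, -6.2]
opening: 0.0136
grip_force: 50.0
```

```bash
python3 d.py .535 -.016 .058 102.15
```

```text
t 10.97 pos [ 0.5335 -0.0158  0.0583] rpy [179.98  -0.   102.12] q6 -0.38 F [ 0.2  0.3 -6.2] T [-0.2   0.08 -0.04] op 0.0136 g 50.0
d [-0.05  0.15  0.03] [ 0. -0. -0.]
```

step_arm --increments '[{"delta_pos":[0,0.15,0.05],"dr":[0,0,0],"fingers":1},{"delta_pos":[0,0.3,0.05],"dr":[0,0,0],"fingers":1},{"delta_pos":[0,0.45,0.05],"dr":[0,0,0],"fingers":1},{"delta_pos":[0,0.55,0.05],"dr":[0,0,0],"fingers":1},{"delta_pos":[0,0.55,0.05],"dr":[0,0,0],"fingers":1}]'

```text
time: 11.6
tool_pos: [0.538, -0.0148, 0.0582]
tool_rot: [-3.14, -0.0, 1.782]
contact_force: [-6.3, -1.0, 3.2]
opening: 0.0141
grip_force: 50.0
```

```bash
python3 d.py .535 -.016 .058 102.15
```

```text
t 11.6 pos [ 0.538  -0.0148  0.0582] rpy [-1.7991e+02 -1.0000e-02  1.0213e+02] q6 -0.38 F [-6.3 -1.   3.2] T [-0.62  1.15 -0.14] op 0.0141 g 50.0
d [-0.06 -0.32  0.02] [-0.1 -0.  -0. ]
```

step_arm --increments '[{"delta_pos":[0,0.1,0],"dr":[0,0,0],"fingers":1},{"delta_pos":[0,0.2,0],"dr":[0,0,0],"fingers":1},{"delta_pos":[0,0.3,0],"dr":[0,0,0],"fingers":1},{"delta_pos":[0,0.3,0],"dr":[0,0,0],"fingers":1},{"delta_pos":[0,0.3,0],"dr":[0,0,0],"fingers":1}]'

```text
time: 12.22
tool_pos: [0.5383, -0.0147, 0.0584]
tool_rot: [-3.134, -0.001, 1.783]
contact_force: [-15.6, -4.7, 11.8]
opening: 0.0135
grip_force: 50.0
```

```bash
python3 d.py .535 -.016 .058 102.15;  python3 - <<'E'
from h import *
for n in P:
    im=viewer.read_camera(n); cv2.imwrite(f"pics/{n}3.png",im[:,:,::-1])
a=cv2.imread("pics/scene3.png")[160:270,220:330]
cv2.imwrite("pics/c4.png",cv2.resize(a,None,fx=5,fy=5,interpolation=2))
E
```

```text
t 12.22 pos [ 0.5383 -0.0147  0.0584] rpy [-1.7959e+02 -3.0000e-02  1.0215e+02] q6 -0.38 F [-15.6  -4.7  11.8] T [-1.16  2.7  -0.13] op 0.0135 g 50.0
d [-0.06 -0.35  0.04] [-0.4 -0.   0. ]
```

View pics/c4.png

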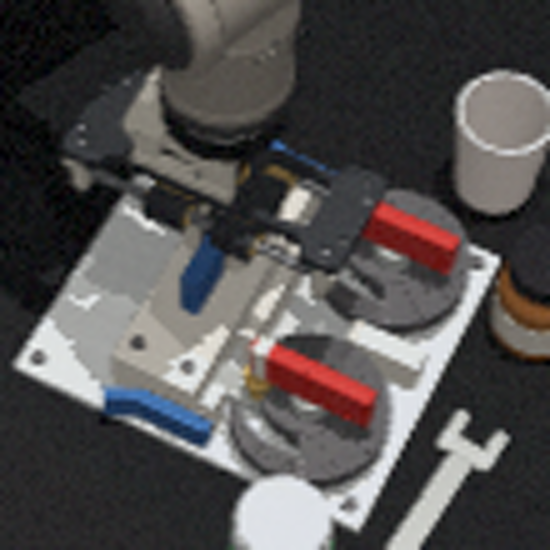

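The half is blocked at my dock x of about -0.035, and the right stud shows in the cam mouth at crop (255,380). So it is seated. I'll release, lift and go to the left bar.

step_arm --increments '[{"delta_pos":[0,-0.15,0],"dr":[0,0,0],"fingers":0},{"delta_pos":[0,-0.2,0],"dr":[0,0,0],"fingers":0},{"delta_pos":[0,-0.2,0],"dr":[0,0,0],"fingers":0},{"delta_pos":[0,-0.2,-4],"dr":[0,0,0],"fingers":0},{"delta_pos":[0,-0.2,-8],"dr":[0,0,0],"fingers":0}]' --newtons 20

```text
time: 12.95
tool_pos: [0.54, -0.0143, 0.1386]
tool_rot: [-3.142, -0.0, 1.782]
contact_force: [0.4, -0.4, 0.1]
opening: 0.0458
grip_force: 0.0
```

```bash
python3 d.py .6186 .0654 .13 -168.0
```

```text
t 12.95 pos [ 0.54   -0.0143  0.1386] rpy [-1.8000e+02 -1.0000e-02  1.0212e+02] q6 -0.38 F [ 0.4 -0.4  0.1] T [-0.14 -0.   -0.06] op 0.0458 g 0.0
d [6.14 9.36 0.86] [  0.   -0.  -89.9]
```

step_arm --increments '[{"delta_pos":[1.5,2.3,0],"dr":[0,0,-10.5],"fingers":0},{"delta_pos":[3,4.6,0],"dr":[0,0,-21],"fingers":0},{"delta_pos":[4.5,6.9,0],"dr":[0,0,-31.5],"fingers":0},{"delta_pos":[6.1,9.4,0.5],"dr":[0,0,-42],"fingers":0},{"delta_pos":[6.1,9.4,0.5],"dr":[0,0,-52.5],"fingers":0}]'

```text
time: 13.58
tool_pos: [0.6201, 0.0667, 0.1322]
tool_rot: [3.141, 0.001, 2.707]
contact_force: [0.1, -0.3, -0.3]
opening: 0.046
grip_force: 0.0
```

```bash
python3 d.py .6186 .0654 .13 -168.0; python3 - <<'E'
from h import *
for n in P:
    im=viewer.read_camera(n)
    m=masks(im)
    bx=(225,110,320,190) if n=="top" else (225,150,330,260)
    for k in("red","brass","blue"):
        for A,c,r in blobs(m[k],bx): print(n,k,A,c.round(1),np.round(r[1],1),ray(n,c,dict(red=.088,brass=.046,blue=.091)[k]).round(4))
E
```

```text
t 13.57 pos [0.6201 0.0667 0.1322] rpy [1.7995e+02 4.0000e-02 1.5507e+02] q6 -1.15 F [ 0.1 -0.3 -0.3] T [-0.   -0.03  0.02] op 0.046 g 0.0
d [ 0.09 -0.18  0.22] [  0.    0.1 -36.9]
scene red 148 [300.7 206.5] [21.6  7.5] [0.6327 0.0572]
scene red 165 [283.7 236.4] [22.7  7.4] [ 0.6569 -0.0615]
scene brass 8 [269.9 235.6] [5.  1.8] [ 0.6094 -0.0689]
scene blue 141 [263.4 208.1] [ 5.6 28.5] [ 0.546  -0.0247]
scene blue 109 [251.  242.1] [21.5  6.3] [ 0.5935 -0.1415]
top red 111 [286.6 135.7] [22.8  4.9] [ 0.6492 -0.0514]
top brass 20 [288.2 155.9] [6.4 3.4] [ 0.6023 -0.0579]
top blue 75 [307.5 169.7] [23.4  4.5] [ 0.5491 -0.1085]
top blue 111 [272.9 175. ] [ 3.9 30.6] [ 0.5338 -0.0125]
```

step_arm --increments '[{"delta_pos":[0,-0.1,0],"dr":[0,0,-10.5],"fingers":0},{"delta_pos":[0.1,-0.2,0.2],"dr":[0,0,-21],"fingers":0},{"delta_pos":[0.1,-0.2,0.2],"dr":[0,0,-31],"fingers":0},{"delta_pos":[0.1,-0.2,1],"dr":[0,0,-36.9],"fingers":0},{"delta_pos":[0.1,-0.2,2.5],"dr":[0,0,-36.9],"fingers":0}]'

```text
time: 14.3
tool_pos: [0.6177, 0.0634, 0.1081]
tool_rot: [-3.141, 0.002, -2.945]
contact_force: [-0.0, 1.1, -0.0]
opening: 0.0459
grip_force: 0.0
```

```bash
python3 d.py .6186 .0654 .058 -168.0
```

```text
t 14.3 pos [0.6177 0.0634 0.1081] rpy [-1.7998e+02  1.2000e-01 -1.6875e+02] q6 -1.79 F [-0.   1.1 -0. ] T [ 0.   -0.04  0.01] op 0.0459 g 0.0
d [-0.12  0.18  5.01] [-0.   0.1 -0.8]
```

step_arm --increments '[{"delta_pos":[-0.1,0.2,2.5],"dr":[0,0,-0.5],"fingers":0},{"delta_pos":[-0.1,0.2,5],"dr":[0,0,-0.5],"fingers":0},{"delta_pos":[-0.1,0.2,5],"dr":[0,0,-0.5],"fingers":1},{"delta_pos":[-0.1,0.2,5],"dr":[0,0,-0.5],"fingers":1},{"delta_pos":[-0.1,0.2,5],"dr":[0,0,-0.5],"fingers":1}]'

```text
time: 14.92
tool_pos: [0.6184, 0.0657, 0.059]
tool_rot: [-3.141, 0.002, -2.933]
contact_force: [0.7, -0.2, -0.2]
opening: 0.0207
grip_force: 0.0
```

```bash
python3 d.py .6186 .0654 .058 -168.0
```

```text
t 14.93 pos [0.6184 0.0657 0.059 ] rpy [-1.7998e+02  1.2000e-01 -1.6804e+02] q6 -1.8 F [ 0.7 -0.2 -0.2] T [0.06 0.02 0.  ] op 0.0207 g 0.0
d [-0.01 -0.03  0.1 ] [-0.   0.1 -0. ]
```

step_arm --increments '[{"delta_pos":[0,0,0],"dr":[0,0,0],"fingers":1},{"delta_pos":[0,0,0],"dr":[0,0,0],"fingers":1},{"delta_pos":[0,0,0],"dr":[0,0,6],"fingers":1},{"delta_pos":[0,0,0],"dr":[0,0,13],"fingers":1},{"delta_pos":[0,0,0],"dr":[0,0,20],"fingers":1}]'

```text
time: 15.55
tool_pos: [0.6184, 0.0655, 0.0588]
tool_rot: [3.142, 0.002, 2.998]
contact_force: [-0.1, -1.5, 4.8]
opening: 0.013
grip_force: 20.0
```

```bash
python3 d.py .6186 .0654 .058 146
```

```text
t 15.55 pos [0.6184 0.0655 0.0588] rpy [1.8000e+02 1.2000e-01 1.7178e+02] q6 -1.44 F [-0.1 -1.5  4.8] T [-0.29 -0.03  0.13] op 0.013 g 20.0
d [-0.03 -0.01  0.08] [ 0.   0.1 25.8]
```

step_arm --increments '[{"delta_pos":[0,0,0],"dr":[0,0,6],"fingers":1},{"delta_pos":[0,0,0],"dr":[0,0,12],"fingers":1},{"delta_pos":[0,0,0],"dr":[0,0,18],"fingers":1},{"delta_pos":[0,0,0],"dr":[0,0,24],"fingers":1},{"delta_pos":[0,0,0],"dr":[0,0,25],"fingers":1}]'

```text
time: 16.18
tool_pos: [0.6184, 0.0659, 0.0588]
tool_rot: [3.141, 0.002, 2.567]
contact_force: [-1.0, -1.6, 5.2]
opening: 0.0135
grip_force: 20.8
```

```bash
python3 d.py .6186 .0654 .058 146
```

```text
t 16.18 pos [0.6184 0.0659 0.0588] rpy [1.7994e+02 1.0000e-01 1.4706e+02] q6 -1.01 F [-1.  -1.6  5.2] T [-0.09  0.23  0.59] op 0.0135 g 20.8
d [-0.05 -0.03  0.08] [0.1 0.1 1.1]
```

The left cam is at about 0.78. On to the right bar.

step_arm --increments '[{"delta_pos":[0,0,0],"dr":[0,0,0],"fingers":0},{"delta_pos":[0,0,0],"dr":[0,0,0],"fingers":0},{"delta_pos":[0,0,-2],"dr":[0,0,0],"fingers":0},{"delta_pos":[0,0,-5],"dr":[0,0,0],"fingers":0},{"delta_pos":[0,0,-6],"dr":[0,0,-10],"fingers":0}]'

```text
time: 16.8
tool_pos: [0.6183, 0.0659, 0.1194]
tool_rot: [3.14, 0.002, 2.745]
contact_force: [0.5, -0.7, 0.4]
opening: 0.046
grip_force: 0.0
```

```bash
python3 d.py .6451 -.0559 .12 -169; python3 - <<'E'
from h import *
n="top"; im=viewer.read_camera(n)
for n in P:
  im=viewer.read_camera(n)
  for A,c,r in blobs(masks(im)["red"],(225,110,320,190) if n=="top" else (225,170,340,265)):
    p=cv2.boxPoints(r); q=[ray(n,x,.088) for x in p]
    i=0 if np.linalg.norm(p[0]-p[1])<np.linalg.norm(p[1]-p[2]) else 1
    u=(q[i]+q[i+1])/2-(q[(i+2)%4]+q[(i+3)%4])/2; print(n,A,c.round(0),np.degrees(np.arctan2(u[1],u[0]))%180)
E
```

```text
t 16.8 pos [0.6183 0.0659 0.1194] rpy [1.7993e+02 1.1000e-01 1.5726e+02] q6 -1.19 F [ 0.5 -0.7  0.4] T [-0.03 -0.03 -0.  ] op 0.046 g 0.0
d [ -7.17 -10.2   -0.06] [  0.    0.1 -33.7]
scene 71 [301. 208.] 144.065524006459
scene 167 [284. 236.] 11.7439825141401
top 111 [287. 136.] 10.901989461796074
```

step_arm --increments '[{"delta_pos":[-2,-3,0],"dr":[0,0,-9],"fingers":0},{"delta_pos":[-4,-6,0],"dr":[0,0,-18],"fingers":0},{"delta_pos":[-6,-8.5,0],"dr":[0,0,-27],"fingers":0},{"delta_pos":[-7.2,-10.2,0],"dr":[0,0,-33.5],"fingers":0},{"delta_pos":[-7.2,-10.2,0],"dr":[0,0,-33.5],"fingers":0}]'

```text
time: 17.58
tool_pos: [0.6437, -0.0575, 0.1164]
tool_rot: [3.141, -0.002, -2.964]
contact_force: [-0.6, 0.0, -0.2]
opening: 0.0457
grip_force: 0.0
```

```bash
python3 d.py .6451 -.0559 .058 -169
```

```text
t 17.57 pos [ 0.6437 -0.0575  0.1164] rpy [ 1.7995e+02 -1.0000e-01 -1.6983e+02] q6 -1.96 F [-0.6  0.  -0.2] T [ 0.05 -0.05 -0.04] op 0.0457 g 0.0
d [-0.18  0.13  5.84] [ 0.  -0.1 -0.8]
```

step_arm --increments '[{"delta_pos":[-0.2,0.1,2.5],"dr":[0,0,-0.5],"fingers":0},{"delta_pos":[-0.2,0.1,5.8],"dr":[0,0,-0.5],"fingers":0},{"delta_pos":[-0.2,0.1,5.8],"dr":[0,0,-0.5],"fingers":0.5},{"delta_pos":[-0.2,0.1,5.8],"dr":[0,0,-0.5],"fingers":1},{"delta_pos":[-0.2,0.1,5.8],"dr":[0,0,-0.5],"fingers":1}]'

```text
time: 18.2
tool_pos: [0.6467, -0.0547, 0.0613]
tool_rot: [-3.141, 0.002, -2.95]
contact_force: [-0.0, -0.8, 1.0]
opening: 0.0206
grip_force: 0.0
```

step_arm --increments '[{"delta_pos":[0,0,0],"dr":[0,0,0],"fingers":1},{"delta_pos":[0,0,0],"dr":[0,0,0],"fingers":1},{"delta_pos":[0,0,0],"dr":[0,0,6],"fingers":1},{"delta_pos":[0,0,0],"dr":[0,0,13],"fingers":1},{"delta_pos":[0,0,0],"dr":[0,0,20],"fingers":1}]'

```text
time: 18.82
tool_pos: [0.6468, -0.0561, 0.0612]
tool_rot: [-3.14, 0.003, 2.981]
contact_force: [0.4, -4.7, 5.0]
opening: 0.013
grip_force: 20.0
```

```bash
python3 d.py .6451 -.0559 .058 146
```

```text
t 18.82 pos [ 0.6468 -0.0561  0.0612] rpy [-1.7992e+02  1.7000e-01  1.7077e+02] q6 -1.61 F [ 0.4 -4.7  5. ] T [-0.69 -0.03  0.13] op 0.013 g 20.0
d [ 0.17 -0.    0.32] [-0.   0.2 24.8]
```

step_arm --increments '[{"delta_pos":[0,0,0],"dr":[0,0,6],"fingers":1},{"delta_pos":[0.05,0,0],"dr":[0,0,12],"fingers":1},{"delta_pos":[0.1,0,0],"dr":[0,0,18],"fingers":1},{"delta_pos":[0.1,0,0],"dr":[0,0,24],"fingers":1},{"delta_pos":[0.1,0,0],"dr":[0,0,25],"fingers":1}]'

```text
time: 19.45
tool_pos: [0.6465, -0.0567, 0.0612]
tool_rot: [3.142, 0.005, 2.547]
contact_force: [2.6, -6.5, 3.4]
opening: 0.0127
grip_force: 20.0
```

```bash
python3 d.py .6451 -.0559 .058 100
```

```text
t 19.45 pos [ 0.6465 -0.0567  0.0612] rpy [180.     0.29 145.9 ] q6 -1.18 F [ 2.6 -6.5  3.4] T [-1.08 -0.35  0.18] op 0.0127 g 20.0
d [ 0.16 -0.01  0.32] [ 0.1  0.3 45.9]
```

```bash
cat > bars.py <<'E'
from h import *
for n in P:
  im=viewer.read_camera(n); cv2.imwrite(f"pics/{n}_b.png",im[:,:,::-1]); m=masks(im)
  for A,c,r in blobs(m["red"],(225,110,320,190) if n=="top" else (225,170,340,265)):
    p=cv2.boxPoints(r); q=[ray(n,x,.088) for x in p]
    i=0 if np.linalg.norm(p[0]-p[1])<np.linalg.norm(p[1]-p[2]) else 1
    u=(q[i]+q[i+1])/2-(q[(i+2)%4]+q[(i+3)%4])/2; print(n,A,c.round(0),np.degrees(np.arctan2(u[1],u[0]))%180)
  for k,z in(("blue",.091),("brass",.048)):
    for A,c,r in blobs(m[k],(235,150,310,190) if n=="top" else (240,180,300,250)): print(n,k,A,c.round(1),ray(n,c,z).round(4))
E
python3 bars.py
```

```text
scene 14 [300. 206.] 126.92232539297325
scene 41 [285. 243.] 143.135013484544
scene blue 17 [266.3 201.2] [0.5369 0.0011]
scene blue 58 [260.9 212.4] [ 0.5501 -0.0419]
scene blue 102 [250.5 242. ] [ 0.5921 -0.1423]
top 90 [245. 147.] 150.69498407809536
top blue 13 [236.2 174.5] [0.5349 0.0895]
top brass 19 [245.1 162.3] [0.5822 0.0677]
```

Left is at about 0.72–0.78 and right at about 0.79, so both are half-way. I'll take the right one home.

step_arm --increments '[{"delta_pos":[0,0,0],"dr":[0,0,6],"fingers":1},{"delta_pos":[0.05,0,0],"dr":[0,0,12],"fingers":1},{"delta_pos":[0.1,0,0],"dr":[0,0,18],"fingers":1},{"delta_pos":[0.1,0,0],"dr":[0,0,24],"fingers":1},{"delta_pos":[0.1,0,0],"dr":[0,0,25],"fingers":1}]' --newtons 35

```text
time: 20.18
tool_pos: [0.646, -0.0572, 0.0612]
tool_rot: [3.139, 0.006, 2.11]
contact_force: [4.4, -10.2, 2.0]
opening: 0.0127
grip_force: 35.0
```

```bash
python3 d.py .6451 -.0559 .058 100
```

```text
t 20.18 pos [ 0.646  -0.0572  0.0612] rpy [179.87   0.36 120.89] q6 -0.74 F [  4.4 -10.2   2. ] T [-1.63 -0.42  0.21] op 0.0127 g 35.0
d [ 0.16 -0.02  0.32] [ 0.2  0.3 20.9]
```

step_arm --increments '[{"delta_pos":[-0.1,-0.05,0],"dr":[0,0,6],"fingers":1},{"delta_pos":[-0.1,-0.05,0],"dr":[0,0,12],"fingers":1},{"delta_pos":[-0.1,-0.05,0],"dr":[0,0,17],"fingers":1},{"delta_pos":[-0.1,-0.05,0],"dr":[0,0,21],"fingers":1},{"delta_pos":[-0.1,-0.05,0],"dr":[0,0,21],"fingers":1}]'

```text
time: 20.8
tool_pos: [0.6454, -0.0566, 0.0612]
tool_rot: [3.139, 0.003, 1.747]
contact_force: [1.7, -4.4, 4.9]
opening: 0.0145
grip_force: 38.2
```

```bash
python3 d.py .6451 -.0559 .058 100
```

```text
t 20.8 pos [ 0.6454 -0.0566  0.0612] rpy [1.7984e+02 1.6000e-01 1.0010e+02] q6 -0.38 F [ 1.7 -4.4  4.9] T [-0.89 -0.08  0.9 ] op 0.0145 g 38.2
d [ 0.07 -0.01  0.32] [0.2 0.2 0.1]
```

The right cam is on its stop. On to the left bar, at ψ of about 148°.

step_arm --increments '[{"delta_pos":[0,0,0],"dr":[0,0,0],"fingers":0},{"delta_pos":[0,0,0],"dr":[0,0,0],"fingers":0},{"delta_pos":[0,0,-2],"dr":[0,0,0],"fingers":0},{"delta_pos":[0,0,-5],"dr":[0,0,0],"fingers":0},{"delta_pos":[0,0,-6],"dr":[0,0,-10],"fingers":0}]' --newtons 35

```text
time: 21.42
tool_pos: [0.6447, -0.055, 0.1214]
tool_rot: [3.14, 0.0, 1.924]
contact_force: [-1.1, 0.3, 0.0]
opening: 0.0457
grip_force: 0.0
```

```bash
python3 d.py .6184 .0657 .12 148; python3 bars.py
```

```text
t 21.43 pos [ 0.6447 -0.055   0.1214] rpy [1.7989e+02 2.0000e-02 1.1024e+02] q6 -0.56 F [-1.1  0.3  0. ] T [-0.08  0.04 -0.05] op 0.0457 g 0.0
d [12.23  1.7   0.13] [  0.1   0.1 -37.8]
scene 19 [299. 204.] 168.49504116437572
scene 89 [281. 237.] 111.04195186210949
scene blue 11 [260.8 213.3] [ 0.5519 -0.0445]
scene blue 16 [259.3 219.2] [ 0.5621 -0.0642]
scene blue 109 [251.  242.1] [ 0.5935 -0.1416]
top 58 [243. 150.] 150.69504062411912
top blue 26 [236.6 177.1] [0.5275 0.0884]
top brass 8 [243.8 161.5] [0.5845 0.0717]
```

step_arm --increments '[{"delta_pos":[3,0.4,0],"dr":[0,0,-9.5],"fingers":0},{"delta_pos":[6,0.9,0],"dr":[0,0,-19],"fingers":0},{"delta_pos":[9,1.3,0],"dr":[0,0,-28.5],"fingers":0},{"delta_pos":[12.2,1.7,0],"dr":[0,0,-37.8],"fingers":0},{"delta_pos":[12.2,1.7,0],"dr":[0,0,-37.8],"fingers":0}]'

```text
time: 22.15
tool_pos: [0.6171, 0.0674, 0.1187]
tool_rot: [-3.141, -0.002, 2.58]
contact_force: [0.3, 0.2, -0.1]
opening: 0.0461
grip_force: 0.0
```

```bash
python3 d.py .6184 .0657 .058 148
```

```text
t 22.15 pos [0.6171 0.0674 0.1187] rpy [-1.7996e+02 -1.4000e-01  1.4781e+02] q6 -1.02 F [ 0.3  0.2 -0.1] T [-0.02 -0.01 -0.08] op 0.0461 g 0.0
d [-0.21 -0.08  6.07] [-0.  -0.1 -0.2]
```

step_arm --increments '[{"delta_pos":[-0.2,-0.1,2.8],"dr":[0,0,0],"fingers":0},{"delta_pos":[-0.2,-0.1,5.9],"dr":[0,0,0],"fingers":0},{"delta_pos":[-0.2,-0.1,5.9],"dr":[0,0,0],"fingers":0.3},{"delta_pos":[-0.2,-0.1,5.9],"dr":[0,0,0],"fingers":1},{"delta_pos":[-0.2,-0.1,5.9],"dr":[0,0,0],"fingers":1}]'

```text
time: 22.78
tool_pos: [0.6205, 0.063, 0.0622]
tool_rot: [3.14, 0.002, 2.579]
contact_force: [0.2, -0.4, -0.1]
opening: 0.0204
grip_force: 0.0
```

step_arm --increments '[{"delta_pos":[0,0,0],"dr":[0,0,0],"fingers":1},{"delta_pos":[0,0,0],"dr":[0,0,0],"fingers":1},{"delta_pos":[0,0,0],"dr":[0,0,6],"fingers":1},{"delta_pos":[0,0,0],"dr":[0,0,13],"fingers":1},{"delta_pos":[0,0,0],"dr":[0,0,20],"fingers":1}]'

```text
time: 23.4
tool_pos: [0.6208, 0.0636, 0.0621]
tool_rot: [3.139, 0.002, 2.228]
contact_force: [1.1, 1.5, 1.0]
opening: 0.0133
grip_force: 36.3
```

```bash
python3 d.py .6184 .0657 .058 100
```

```text
t 23.4 pos [0.6208 0.0636 0.0621] rpy [1.7984e+02 1.2000e-01 1.2766e+02] q6 -0.68 F [1.1 1.5 1. ] T [ 0.11 -0.15  0.8 ] op 0.0133 g 36.3
d [ 0.31 -0.06  0.41] [ 0.2  0.1 27.7]
```

step_arm --increments '[{"delta_pos":[0.05,0,0],"dr":[0,0,6],"fingers":1},{"delta_pos":[0.1,0,0],"dr":[0,0,12],"fingers":1},{"delta_pos":[0.2,-0.05,0],"dr":[0,0,18],"fingers":1},{"delta_pos":[0.25,-0.05,0],"dr":[0,0,24],"fingers":1},{"delta_pos":[0.3,-0.05,0],"dr":[0,0,29],"fingers":1}]'

```text
time: 24.02
tool_pos: [0.6194, 0.0648, 0.0623]
tool_rot: [3.136, 0.002, 1.724]
contact_force: [5.3, -2.5, -0.3]
opening: 0.0176
grip_force: 46.5
```

```bash
python3 d.py .6184 .0657 .058 100
```

```text
t 24.02 pos [0.6194 0.0648 0.0623] rpy [1.797e+02 1.400e-01 9.880e+01] q6 -0.17 F [ 5.3 -2.5 -0.3] T [-0.42 -0.7   1.37] op 0.0176 g 46.5
d [ 0.1  -0.09  0.42] [ 0.3  0.1 -1.2]
```

The bar lags the tool by about 15° (opening is 17.6 mm), so I'll grip harder and turn a little more.

step_arm --increments '[{"delta_pos":[0,0,0],"dr":[0,0,0],"fingers":1},{"delta_pos":[0,0,0],"dr":[0,0,0],"fingers":1},{"delta_pos":[0,0,0],"dr":[0,0,3],"fingers":1},{"delta_pos":[0,0,0],"dr":[0,0,6],"fingers":1},{"delta_pos":[0,0,0],"dr":[0,0,6],"fingers":1}]' --newtons 60

```text
time: 24.65
tool_pos: [0.6194, 0.0648, 0.0623]
tool_rot: [3.136, 0.002, 1.622]
contact_force: [5.1, -2.8, -0.8]
opening: 0.0166
grip_force: 65.4
```

```bash
python3 d.py .6184 .0657 .058 100; python3 bars.py
```

```text
t 24.65 pos [0.6194 0.0648 0.0623] rpy [1.7969e+02 1.1000e-01 9.2960e+01] q6 -0.07 F [ 5.1 -2.8 -0.8] T [-0.21 -0.56  1.45] op 0.0166 g 65.4
d [ 0.1  -0.1   0.43] [ 0.3  0.1 -7. ]
scene 41 [296. 212.] 111.39201224005998
scene 97 [281. 237.] 110.42015355304068
scene blue 138 [265.5 208.3] [ 0.5516 -0.0211]
scene blue 109 [251.  242.1] [ 0.5935 -0.1415]
scene brass 29 [273.6 234.7] [ 0.6169 -0.0597]
top 121 [290. 138.] 110.33380286608634
top blue 62 [306.2 167.5] [ 0.5553 -0.105 ]
top blue 87 [274.5 172.4] [ 0.5412 -0.0168]
top brass 43 [287.8 152.8] [ 0.6111 -0.0568]
```

step_arm --increments '[{"delta_pos":[0,0,0],"dr":[0,0,3],"fingers":1},{"delta_pos":[0,0,0],"dr":[0,0,0],"fingers":0},{"delta_pos":[0,0,0],"dr":[0,0,-8],"fingers":0},{"delta_pos":[0,0,-4],"dr":[0,0,-8],"fingers":0},{"delta_pos":[0,0,-9],"dr":[0,0,-8],"fingers":0}]'

```text
time: 25.38
tool_pos: [0.6168, 0.0653, 0.1515]
tool_rot: [-3.14, -0.0, 1.759]
contact_force: [0.5, 0.9, 0.6]
opening: 0.0457
grip_force: 0.0
```

step_arm --increments '[{"delta_pos":[0,-6,-1],"dr":[0,0,0],"fingers":0},{"delta_pos":[0,-12,-1],"dr":[0,0,0],"fingers":0},{"delta_pos":[0,-18,-1],"dr":[0,0,0],"fingers":0},{"delta_pos":[6,-20,-1],"dr":[0,0,0],"fingers":0},{"delta_pos":[12,-20,-1],"dr":[0,0,0],"fingers":0}]'

```text
time: 26.0
tool_pos: [0.3974, 0.1457, 0.162]
tool_rot: [3.139, 0.0, 1.755]
contact_force: [1.3, 0.7, -1.2]
opening: 0.0458
grip_force: 0.0
```

```bash
python3 d.py .6184 .0657 .14 105; python3 bars.py; python3 - <<'E'
from h import *
a=cv2.imread("pics/scene_b.png")[170:270,225:335];b=cv2.imread("pics/top_b.png")[110:210,220:330]
cv2.imwrite("pics/c5.png",np.hstack([cv2.resize(x,(400,364),interpolation=2) for x in(a,b)]))
E
```

```text
t 26.0 pos [0.3974 0.1457 0.162 ] rpy [179.87   0.   100.57] q6 -0.01 F [ 1.3  0.7 -1.2] T [-0.08 -0.03 -0.01] op 0.0458 g 0.0
d [-11.92  20.25   2.25] [ 0.1  0.  -4.4]
scene 92 [298. 207.] 109.86332776286423
scene 94 [281. 237.] 109.90304894227717
scene blue 138 [265.5 208.3] [ 0.5515 -0.0209]
scene blue 109 [251.  242.1] [ 0.5935 -0.1415]
scene brass 29 [290.2 205.3] [0.591  0.0602]
scene brass 30 [273.4 234.7] [ 0.6166 -0.06  ]
top 111 [290. 138.] 111.14299432403169
top 110 [247. 147.] 109.34584918666074
top blue 59 [306.2 167.5] [ 0.5556 -0.1051]
top blue 116 [271.7 173. ] [ 0.5395 -0.0089]
top blue 35 [237.2 180.7] [0.5172 0.0864]
top brass 41 [288.  152.8] [ 0.6112 -0.0573]
top brass 43 [246.6 161. ] [0.5861 0.0635]
```

View pics/c5.png

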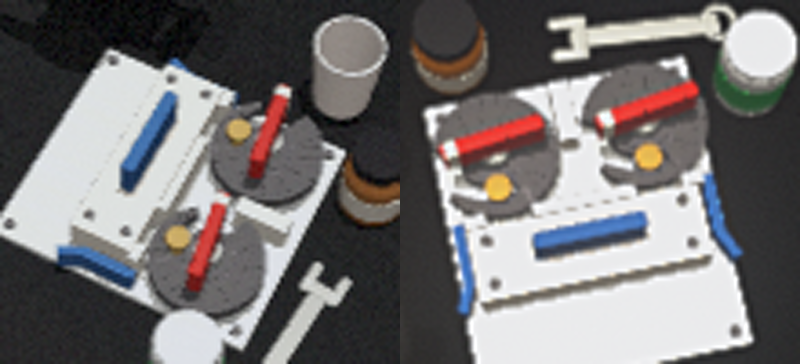

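The crop shows the mould closed, both studs at about 30 mm from the axes, and both bars nearly crosswise. I'll measure the bar angles against the fin more precisely.

```bash
cat > ang.py <<'E'
from h import *
im=cv2.imread("pics/top_b.png")[:,:,::-1].astype(np.int16)
rg=np.clip(im[...,0]-im[...,1],0,255).astype(np.uint8); bl=np.clip(im[...,2]-im[...,0],0,255).astype(np.uint8)
f=lambda x,y:((x-400)*.275+220,y*100/364+110)
def m(ch,a,b,z):
    l=edge(np.dstack([ch]*3),f(*a),f(*b),z,"top"); return np.degrees(np.arctan2(l[1][1],l[1][0]))%180
print("L far,near",m(rg,(463,138),(535,117),.088),m(rg,(468,156),(537,136),.06))
print("R far,near",m(rg,(618,107),(690,84),.088),m(rg,(622,127),(690,103),.06))
print("fin far,near",m(bl,(542,232),(640,213),.091),m(bl,(542,254),(640,236),.06))
E
python3 ang.py
```

```text
L far,near 108.274445 109.290146
R far,near 109.7051 110.48262
fin far,near 101.57559 101.97993
```

The bars stand at about 1.43–1.46 rad, past 1.4 but not on the stop (1.6). I'll re-grip each and turn it fully home, left first.

step_arm --increments '[{"delta_pos":[-3,5,0],"dr":[0,0,-2],"fingers":0},{"delta_pos":[-6,10,0],"dr":[0,0,-4],"fingers":0},{"delta_pos":[-9,15,0],"dr":[0,0,-6],"fingers":0},{"delta_pos":[-11.9,20.2,0.5],"dr":[0,0,-7.9],"fingers":0},{"delta_pos":[-11.9,20.2,2],"dr":[0,0,-7.9],"fingers":0}]'

```text
time: 26.72
tool_pos: [0.623, 0.064, 0.1408]
tool_rot: [3.138, 0.002, 1.895]
contact_force: [-0.2, 0.3, -0.1]
opening: 0.046
grip_force: 0.0
```

```bash
python3 d.py .6184 .0657 .058 108.5
```

```text
t 26.73 pos [0.623  0.064  0.1408] rpy [1.7977e+02 1.1000e-01 1.0855e+02] q6 -0.34 F [-0.2  0.3 -0.1] T [-0.09  0.07 -0.02] op 0.046 g 0.0
d [ 0.32 -0.42  8.28] [0.2 0.1 0. ]
```

step_arm --increments '[{"delta_pos":[0.3,-0.4,4],"dr":[0,0,0],"fingers":0},{"delta_pos":[0.3,-0.4,8.2],"dr":[0,0,0],"fingers":0},{"delta_pos":[0.3,-0.4,8.2],"dr":[0,0,0],"fingers":0},{"delta_pos":[0.3,-0.4,8.2],"dr":[0,0,0],"fingers":1},{"delta_pos":[0.3,-0.4,8.2],"dr":[0,0,0],"fingers":1}]'

```text
time: 27.35
tool_pos: [0.6155, 0.0682, 0.0611]
tool_rot: [3.138, 0.001, 1.897]
contact_force: [-0.3, -0.5, 0.7]
opening: 0.0302
grip_force: 0.0
```

step_arm --increments '[{"delta_pos":[0,0,0],"dr":[0,0,0],"fingers":1},{"delta_pos":[0,0,0],"dr":[0,0,0],"fingers":1},{"delta_pos":[0,0,0],"dr":[0,0,4],"fingers":1},{"delta_pos":[0,0,0],"dr":[0,0,9],"fingers":1},{"delta_pos":[0,0,0],"dr":[0,0,14],"fingers":1}]'

```text
time: 27.98
tool_pos: [0.6186, 0.0695, 0.0603]
tool_rot: [3.131, -0.0, 1.653]
contact_force: [13.3, 8.8, -4.4]
opening: 0.0135
grip_force: 63.9
```

```bash
python3 d.py .6184 .0657 .058 90
```

```text
t 27.98 pos [0.6186 0.0695 0.0603] rpy [ 1.7941e+02 -2.0000e-02  9.4720e+01] q6 -0.1 F [13.3  8.8 -4.4] T [ 1.24 -1.66  1.43] op 0.0135 g 63.9
d [-0.38 -0.05  0.23] [ 0.6 -0.   4.7]
```

step_arm --increments '[{"delta_pos":[-0.1,-0.1,0],"dr":[0,0,2],"fingers":1},{"delta_pos":[-0.2,-0.2,0],"dr":[0,0,4],"fingers":1},{"delta_pos":[-0.2,-0.2,0],"dr":[0,0,4],"fingers":1},{"delta_pos":[-0.2,-0.2,0],"dr":[0,0,4],"fingers":0},{"delta_pos":[-0.2,-0.2,0],"dr":[0,0,4],"fingers":0}]'

```text
time: 28.6
tool_pos: [0.6132, 0.0668, 0.0595]
tool_rot: [3.14, -0.0, 1.584]
contact_force: [0.9, -0.7, 0.8]
opening: 0.0297
grip_force: 0.0
```

step_arm --increments '[{"delta_pos":[0,0,0],"dr":[0,0,0],"fingers":0},{"delta_pos":[0,0,-3],"dr":[0,0,0],"fingers":0},{"delta_pos":[0,0,-6.5],"dr":[0,0,0],"fingers":0},{"delta_pos":[0,0,-7],"dr":[0,0,-8],"fingers":0},{"delta_pos":[0,0,-7],"dr":[0,0,-16],"fingers":0}]'

```text
time: 29.22
tool_pos: [0.6126, 0.0655, 0.1299]
tool_rot: [3.14, 0.001, 1.866]
contact_force: [-0.8, 0.5, -0.1]
opening: 0.0456
grip_force: 0.0
```

```bash
python3 d.py .6451 -.0559 .13 109.5; python3 bars.py | grep -v b[lr]
```

```text
t 29.23 pos [0.6126 0.0655 0.1299] rpy [1.7993e+02 3.0000e-02 1.0694e+02] q6 -0.31 F [-0.8  0.5 -0.1] T [-0.08  0.03  0.  ] op 0.0456 g 0.0
d [-1.256e+01 -4.300e-01 -1.000e-02] [ 0.1  0.  -2.6]
scene 81 [298. 207.] 99.94548613477933
scene 98 [281. 237.] 109.90304894227717
top 121 [290. 138.] 110.55499329366593
```

Left is now home, with its bar at 100° (about 1.6). Same for the right.

step_arm --increments '[{"delta_pos":[-4,-0.1,0],"dr":[0,0,-1],"fingers":0},{"delta_pos":[-8,-0.3,0],"dr":[0,0,-2.6],"fingers":0},{"delta_pos":[-12.5,-0.4,0],"dr":[0,0,-2.6],"fingers":0},{"delta_pos":[-12.5,-0.4,0],"dr":[0,0,-2.6],"fingers":0},{"delta_pos":[-12.5,-0.4,2],"dr":[0,0,-2.6],"fingers":0}]'

```text
time: 29.95
tool_pos: [0.6453, -0.0553, 0.1098]
tool_rot: [3.139, 0.001, 1.904]
contact_force: [-0.5, -0.5, -0.7]
opening: 0.0456
grip_force: 0.0
```

```bash
python3 d.py .6451 -.0559 .059 109.5
```

```text
t 29.95 pos [ 0.6453 -0.0553  0.1098] rpy [1.7985e+02 6.0000e-02 1.0909e+02] q6 -0.54 F [-0.5 -0.5 -0.7] T [-0.08  0.01 -0.02] op 0.0456 g 0.0
d [-0.04 -0.05  5.08] [ 0.1  0.1 -0.4]
```

step_arm --increments '[{"delta_pos":[0,0,3],"dr":[0,0,0],"fingers":0},{"delta_pos":[0,0,5],"dr":[0,0,0],"fingers":0},{"delta_pos":[0,0,5],"dr":[0,0,0],"fingers":1},{"delta_pos":[0,0,5],"dr":[0,0,0],"fingers":1},{"delta_pos":[0,0,5],"dr":[0,0,0],"fingers":1}]'

```text
time: 30.58
tool_pos: [0.6453, -0.0548, 0.0601]
tool_rot: [3.14, 0.001, 1.908]
contact_force: [1.0, 0.6, -0.6]
opening: 0.0203
grip_force: 0.0
```

step_arm --increments '[{"delta_pos":[0,0,0],"dr":[0,0,0],"fingers":1},{"delta_pos":[0,0,0],"dr":[0,0,4],"fingers":1},{"delta_pos":[0,0,0],"dr":[0,0,9],"fingers":1},{"delta_pos":[0,0,0],"dr":[0,0,14],"fingers":1},{"delta_pos":[0,0,0],"dr":[0,0,17],"fingers":1}]'

```text
time: 31.2
tool_pos: [0.6451, -0.0552, 0.0599]
tool_rot: [3.14, 0.002, 1.613]
contact_force: [-0.7, -0.3, 1.7]
opening: 0.0142
grip_force: 65.9
```

step_arm --increments '[{"delta_pos":[0,0,0],"dr":[0,0,1],"fingers":1},{"delta_pos":[0,0,0],"dr":[0,0,1],"fingers":0},{"delta_pos":[0,0,0],"dr":[0,0,1],"fingers":0},{"delta_pos":[0,0,0],"dr":[0,0,1],"fingers":0},{"delta_pos":[0,0,-5],"dr":[0,0,1],"fingers":0}]'

```text
time: 31.82
tool_pos: [0.6418, -0.0543, 0.1048]
tool_rot: [-3.132, -0.003, 1.593]
contact_force: [1.1, 0.0, 0.2]
opening: 0.0449
grip_force: 0.0
```

step_arm --increments '[{"delta_pos":[0,0,-5],"dr":[0,0,0],"fingers":0},{"delta_pos":[0,-5,-5],"dr":[0,0,0],"fingers":0},{"delta_pos":[0,-11,-5],"dr":[0,0,0],"fingers":0},{"delta_pos":[8,-16,-5],"dr":[0,0,0],"fingers":0},{"delta_pos":[14,-16,-5],"dr":[0,0,0],"fingers":0}]'

```text
time: 32.45
tool_pos: [0.4852, 0.0562, 0.159]
tool_rot: [-3.141, -0.0, 1.59]
contact_force: [1.9, 0.6, -0.5]
opening: 0.0459
grip_force: 0.0
```

step_arm --increments '[{"delta_pos":[5,-4,0],"dr":[0,0,0],"fingers":0},{"delta_pos":[10,-6,0],"dr":[0,0,0],"fingers":0},{"delta_pos":[15,-6,0],"dr":[0,0,0],"fingers":0},{"delta_pos":[15,-6,0],"dr":[0,0,0],"fingers":0},{"delta_pos":[15,-6,0],"dr":[0,0,0],"fingers":0}]'

```text
time: 33.08
tool_pos: [0.4234, 0.2043, 0.1586]
tool_rot: [-3.141, 0.0, 1.594]
contact_force: [-0.0, -0.3, -0.2]
opening: 0.046
grip_force: 0.0
```

```bash
python3 bars.py; python3 - <<'E'
from h import *
a=cv2.imread("pics/scene_b.png")[80:290,220:350];b=cv2.imread("pics/top_b.png")
cv2.imwrite("pics/c6.png",np.hstack([cv2.resize(x,(int(x.shape[1]*400/x.shape[0]),400),interpolation=2) for x in(a,b)]))
E
```

```text
scene 97 [298. 207.] 102.20804260114033
scene 106 [281. 237.] 100.46004431508507
scene blue 139 [265.4 208.5] [ 0.5518 -0.0216]
scene blue 109 [251.  242.1] [ 0.5935 -0.1415]
scene brass 29 [290.4 205.4] [0.5916 0.0605]
scene brass 29 [273.3 234.7] [ 0.6165 -0.0602]
top 108 [290. 138.] 100.55599630335864
top 112 [247. 147.] 101.91178249661915
top blue 60 [306.2 167.5] [ 0.5556 -0.1052]
top blue 115 [271.7 173. ] [ 0.5395 -0.0089]
top blue 36 [237.2 180.5] [0.5179 0.0866]
top brass 41 [288.  152.8] [ 0.6112 -0.0573]
top brass 43 [246.6 161. ] [0.5861 0.0635]
```

View pics/c6.png

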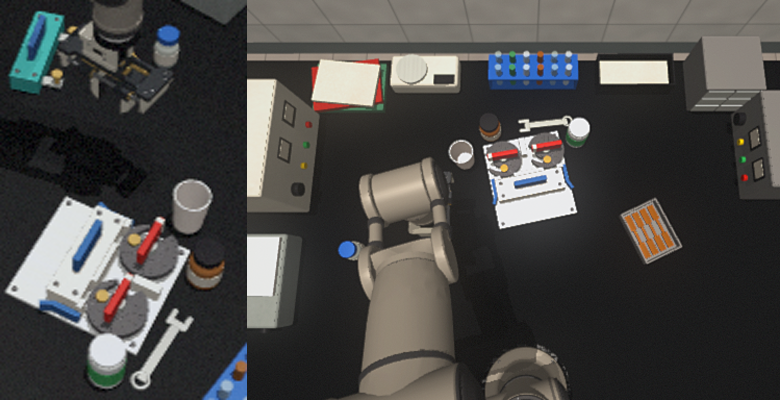

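The mould is shut. Both bars lie at about 101° (roughly 1.58 rad), the studs are at about 30 mm from the cam axes, the arm is clear, and the other things in view are undisturbed. I'll hand in.

```bash
python3 -c "
from cell import robot
print(robot.hand_in())"
```

```text
the job is handed in; nothing more can be done
None
```

The job is handed in, with no verdict returned. By my camera measurements the mould is shut, both cams are home at about 1.58 rad with the studs about 30 mm from the axes, and I saw nothing else disturbed.

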